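# Index the sensor test stand and hang the missing bracket

### The arm

A 7-joint arm with a two-finger parallel gripper is mounted at the origin on the work surface. World frame = base frame: x ahead of the robot, y to its left, z up, the work surface at z = 0. Lengths are in m, angles in rad, forces in N, time in s.
With the tool pointing down it reaches from about 0.425 to 0.95 m from the base axis. Payload 4.7 kg.
Tool frame: the origin (TCP) lies on the front face of the gripper's body, between the roots of the fingers; the fingertips stand 70 mm ahead of it and the grasp point (between the pads) lies 51 mm ahead of it; z points along the fingers, y is the line along which they close (so a half turn about z gives the same grasp; the last joint's range is limited). The gripper opens to 87 mm and grips with 3 to 60 N. Pads are 19 mm wide; open, the fingers measure 117 mm over their backs; the gripper's body (75 mm by 190 mm) begins 51 mm behind the grasp point.
Start: joints at [-1.131, 0.469, -0.049, 1.532, 0.024, 1.141, -0.082], TCP at [0.305, 0.602, 0.292] pointing down, gripper open.
Joint ranges: [-2.59, 2.59], [-0.33, 1.99], [-1.39, 1.29], [0.1, 2.45], [-1.04, 4.18], [0.21, 1.99], [-2.66, 2.66]. Speed limits (rad/s): [2.57, 2.57, 3.14, 3.14, 3.14, 3.14, 3.14].

### API

Orientations are given as a unit quaternion [w, x, y, z].
In Python, from plant import r, imaging, close_job gives the robot as it stands. The module is installed in compiled form; this text tells all that it offers.
- The arm moves only by the tool carry_out, never from a script. Its argument "motion" is a list of rows, each a list of 6 numbers: the shift along the tool's x, y, z in units of 0.3 m (1.0 is 0.3 m), then the turn, a rotation vector about the tool's x, y, z in units of pi rad (1.0 is pi rad). In form: [[x, y, z, rx, ry, rz], ...]. A call has 1 to 8 rows; each row is the pose to reach, as a shift and turn from the pose commanded when the call began, along the tool's axes at that moment, turning the shorter way round; what a row does not reach only later rows make up. A row lasts 1/10 s, in which the tool goes at most 50 mm and 8.59 degrees, less where a joint would pass 70% of its speed; a pose out of reach is approached as far as the arm can. A call with a number of a shift or a turn outside -1 to 1 is refused whole. A call with a gripper value outside its range is refused whole. "grip" is the finger opening in mm, from 0 to 87, set as the call begins (left out, the last holds). The fingers move at their own pace and stop on an object; the grip force is fixed at half the most. Time passes only in rows, so rows that repeat a pose let the fingers close. It gives the time, the measured TCP pose, the force, the opening and the grip force at its end, in the units of the state.
- r.state(): the state, without advancing time (a new reading comes with each control period).
- imaging.snapshot(name): name is "scene" or "top" or "wrist"; returns the picture (384x512x3 uint8, red, green, blue); there is no depth.
- imaging.camera_info(name): a dict with "K" (3x3 intrinsics, pixels), "R" (3x3) and "t" (3): a world point X has camera coordinates R X + t. Camera axes: x right, y down, z forward; pixel columns grow to the right and rows downward; lengths in m; the calibration is good to about 2 mm. A picture is of the moment at which its call begins: read the wrist's pose just before it. camera_info takes no time and is no camera call; for the wrist camera it gives the pose at the moment of the call.
- close_job(): hands the job in; it is judged then, once.
The state is a dict: "time": time; "joint_positions": joint angles; "joint_vel": joint speeds; "joint_torque": joint torques, N m; "tool_pos": TCP position; "tcp_rot": TCP orientation; "wrist_force": force on the tool from outside, world axes, zero at the start; "wrist_torque": the same for the moment, N m; "width": opening from 0.0 (shut) to 1.0 (fully open); "finger_force": force on a finger pad.
Only numpy, scipy, OpenCV 4.12 (cv2) and the standard library are available. Lean on these libraries where they do the work, as an engineer would, in place of code of your own. Each camera call takes 0.05 s, during which the arm holds its last target. There are 200 camera calls.

### The job

Turn the sensor stand by its upright black handles, either way round, until the bare slotted side of the column faces the pointer on the base and the table clicks into its detent there. Then hang the loose steel bracket on that side: put both hooks into the two slots, push it down until it is fully home, and let go. Do not press on the mounted sensors, and leave the other things on the bench where they are.

Things in the scene. Friction and masses are not known exactly. Their poses are not given: they have to be found in the camera images.
- stand: fixed grey round base of the test stand, 256 mm across, 16 mm high; origin on the turning axis at bench level, z up. Its steel pointer (34 mm high, 12 mm wide) stands on the -x side, 124 to 160 mm from the axis; a roller housing (38 mm high) on the +x side, out to 175 mm
- indexer (a joint): angle (rad) of the turning table, positive anticlockwise from above, turns without end; 0 or any multiple of 2 pi: the bare side faces the pointer. A sprung roller clicks in at each quarter turn: leaving or entering takes about 5 N at a handle; let go within 0.07 rad of it, the table is drawn to its centre. Elsewhere it stays as left
- bare_face (a point): point on the bare side's outer face, on its centre line at the slots' lower edge: 108 mm above the bench, 32 mm from the axis. Axes of the turning table: -x straight out of the bare side, z up. The face is a 4 mm plate, hollow behind, with two upright slots centred 18 mm to either side in y, each 10 mm wide, 108 to 136 mm above the bench
- handle_a (a point): middle of the black grip of an upright round handle on the turning table, 108 mm above the bench, 105 mm from the axis, at 45 degrees between the table's +x and +y. The grip is 16 mm across and 44 mm high (86 to 130 mm above the bench), on a rod 12 mm thick; the grip is fixed and turns with the table, so it rolls out of a hand that does not turn along
- handle_b (a point): middle of the grip of the second, like handle, at 45 degrees between the table's +x and -y
- bracket_grip (a point): grip point of the loose steel bracket, in its centre rib, 45 mm above its underside; it starts upright. Axes: x towards the hooks, z up. The rib is 12 mm thick in y, x -20 to +20 mm, up to 19 mm above this point. Hung home, this point is at about (-40, 0, +5) mm from bare_face in its axes, x axes alike; hook in with it 12 to 19 mm above that, then push down
- gauge: loose round steel digital gauge lying on its back, 66 mm across, 30 mm high, with a brass stub to 60 mm on its x side; origin under its centre
- jar: loose white closed jar, 52 mm across, 62 mm high; origin under its centre
- bottle: loose clear closed bottle, 60 mm across, 150 mm high; origin under its centre
- driver: loose screwdriver lying on the bench, about 200 mm long; origin under its centre
- bracket: loose steel bracket, 0.16 to 0.26 kg; origin at the middle of its underside, 5 mm further along x than bracket_grip; same axes. Shelf 70 x 56 mm, 5 mm thick, at the bottom; back plate at its +x end, 5 mm thick, 56 mm wide, 58 mm high; centre rib to 64 mm high
- column_top (a point): centre of the column's open top, on the turning axis, 144 mm above the bench; axes of the turning table. Table: aluminium disc 236 mm across, top at 32 mm. Column: square, hollow, steel, 64 mm wide. Three sides (+x, +y, -y) carry a fixed bracket 56 mm wide, out to 102 mm from the axis, underside at 68 mm, with a sensor on it; the -x side is bare and slotted
- hooks (a point): point midway between the hooks, on the back plate's rear face at the level of the necks' underside, 40 mm above the bracket's underside; same axes. Hooks at y = +18 and -18 mm, 6 mm wide, stick out 10 mm: a neck 8 mm high, at its end a 4 mm thick lip hanging 11 mm below the neck, 6 mm behind the plate. Hung home, this point lies on bare_face
- sensors (a point): point on the turning axis, 100 mm above the bench, amid the three mounted sensors, axes of the turning table. The sensors are upright cylinders, 28 mm across, 73 to 131 mm above the bench, their centres 69 mm from the axis on the table's +x, +y and -y sides
Not all that is in view belongs to the job. What is shaped like the bracket but purple or turquoise is not meant.

How it is judged:
By the outcome, as a careful person would: the job done as asked, in the order asked, and still so for the second after the job is handed in, with the robot touching nothing.
It also fails if it takes over 72 s, if anything falls off the work surface, if the arm or the gripper's body presses on something with over 40 N, if the wrist force passes 120 N, or if a joint passes its speed limit or range.

## Working session

There is one attempt and no reset: what is moved stays moved. The work goes in short steps, Python scripts to look and compute and a tool call to move; the robot and the scene stay as the last step left them, time stands still between calls to the robot, and variables do not carry over. Pictures are saved under pics/ and viewed, at most 10 in all, crops included, and the job is handed in when it is done.

Besides the shell and the picture viewer there is one more tool, called after "Call:" in YAML: its name, and indented under it one key for each argument. carry_out: Moves the arm, as the interface text tells. Its arguments: {"type":"object","properties":{"motion":{"type":"array"},"grip":{"type":"number"}},"required":["motion"]}

```bash
mkdir -p pics; python3 - <<'E'
from plant import r, imaging
import cv2,numpy as np
s=r.state();print({k:np.round(v,3).tolist() for k,v in s.items()})
for n in("scene","top"):
    im=imaging.snapshot(n);cv2.imwrite(f"pics/{n}0.png",im[:,:,::-1])
    c=imaging.camera_info(n);print(n,np.round(c["K"],1).tolist(),np.round(c["R"],3).tolist(),np.round(c["t"],3).tolist())
a=[cv2.resize(cv2.imread(f"pics/{n}0.png"),(800,600),interpolation=cv2.INTER_CUBIC) for n in("scene","top")]
for n,x in zip(("scene","top"),a): cv2.imwrite(f"pics/{n}0b.png",x)
E
```

```text
{'time': 0.0, 'joint_positions': [-1.131, 0.469, -0.049, 1.534, 0.024, 1.141, -0.082], 'joint_vel': [0.0, 0.0, -0.0, -0.0, -0.0, 0.002, 0.0], 'joint_torque': [-0.0, -50.799, -0.081, -23.617, -0.061, 0.038, 0.0], 'tool_pos': [0.305, 0.602, 0.291], 'tcp_rot': [-0.0, 0.232, 0.973, -0.001], 'wrist_force': [-0.265, 0.924, 0.06], 'wrist_torque': [-0.054, 0.002, 0.009], 'finger_force': 0.0, 'width': 0.997}
scene [[461.1, 0.0, 247.4], [0.0, 461.1, 197.7], [0.0, 0.0, 1.0]] [[0.66, 0.752, -0.01], [0.646, -0.574, -0.504], [-0.384, 0.326, -0.864]] [-0.355, -0.325, 1.691]
top [[432.0, 0.0, 250.7], [0.0, 432.0, 192.5], [0.0, 0.0, 1.0]] [[0.005, -1.0, -0.016], [-0.99, -0.002, -0.144], [0.144, 0.017, -0.989]] [-0.012, 0.606, 1.343]
```

View pics/scene0b.png

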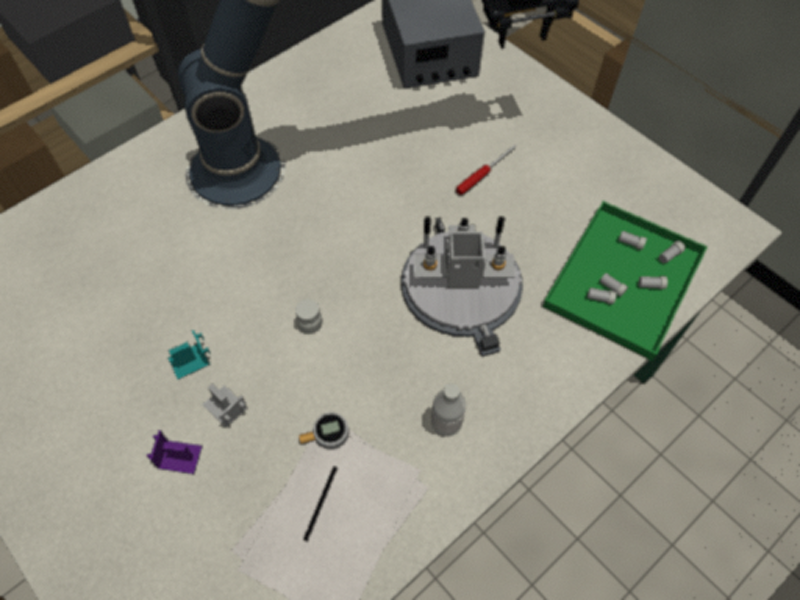

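View pics/top0b.png

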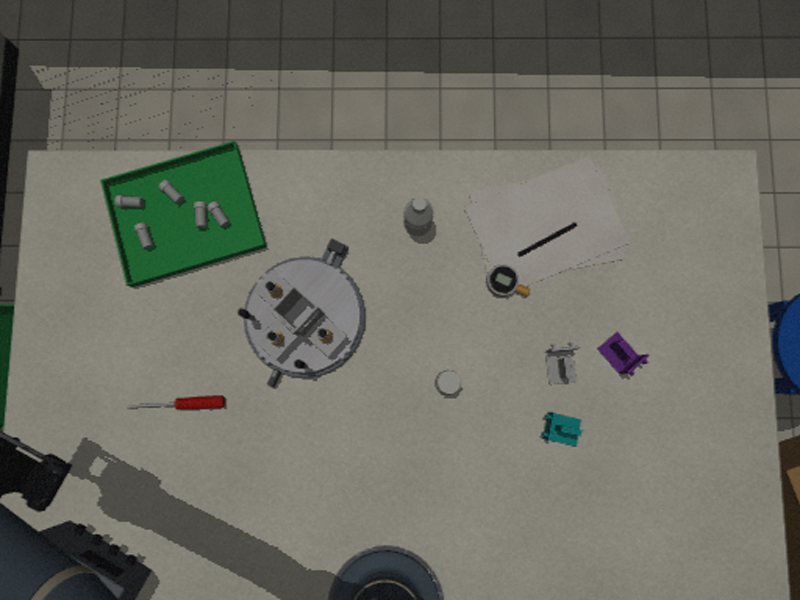

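Scene: the stand is centred near (305,317) in the top view. There is a wide housing at (335,252) and a narrow post at (273,380). The grey bracket is at (562,365). I'll zoom in on the stand and bracket.

```bash
python3 - <<'E'
import cv2,numpy as np
t=cv2.imread("pics/top0.png");s=cv2.imread("pics/scene0.png")
def c(im,x,y,w,h,W,H): return cv2.resize(im[y:y+h,x:x+w],(W,H),interpolation=cv2.INTER_CUBIC)
A=np.hstack([c(t,145,145,100,110,400,440),c(s,250,130,90,99,400,440)])
B=np.hstack([c(t,340,205,80,30,400,150),c(s,120,240,80,30,400,150)])
cv2.imwrite("pics/m1.png",np.vstack([A,B]))
E
```

```text
(no output)
```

View pics/m1.png

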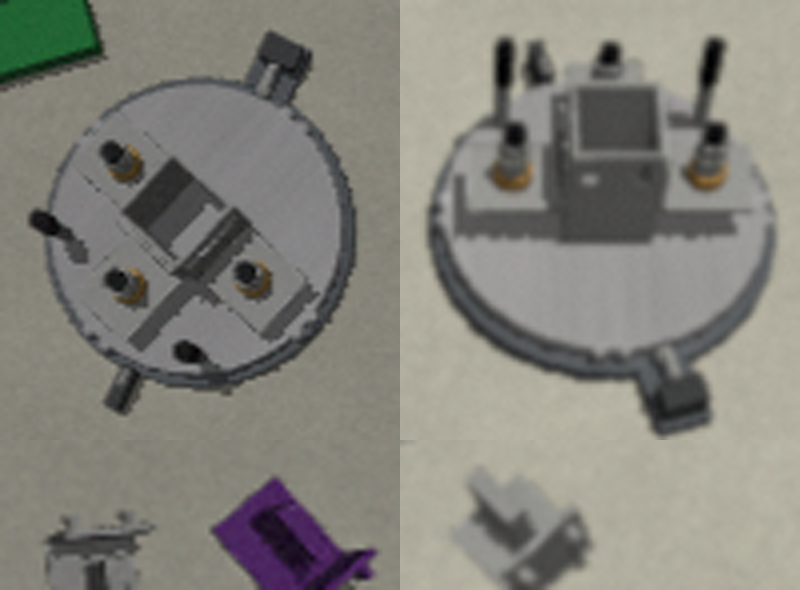

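```bash
cat > h.py <<'E'
from plant import r, imaging
import numpy as np, cv2
from scipy.spatial.transform import Rotation as Ro
def ray(c,u,v,z):
    d=c["R"].T@np.linalg.solve(c["K"],[u,v,1.]);o=-c["R"].T@c["t"]
    return o+d*(z-o[2])/d[2]
def proj(c,X):
    p=np.atleast_2d(X)@np.array(c["R"]).T+c["t"];p=p@np.array(c["K"]).T;return p[:,:2]/p[:,2:]
def tool():
    s=r.state();q=np.array(s["tcp_rot"]);return np.array(s["tool_pos"]),Ro.from_quat(q[[1,2,3,0]]),s
def rows(P,yawdir):
    """row (units) to reach TCP P, tool down, tool-y at angle yawdir (rad), from measured pose"""
    p,R,s=tool();y=np.array([np.cos(yawdir),np.sin(yawdir),0]);z=np.array([0,0,-1.]);x=np.cross(y,z)
    T=Ro.from_matrix(np.c_[x,y,z]);return np.round(np.r_[R.inv().apply(np.array(P)-p)/.3,(R.inv()*T).as_rotvec()/np.pi],4)
E
python3 - <<'E'
from h import *
c=imaging.camera_info("top");f=lambda x,y,z:np.round(ray(c,145+x/4-.4,145+y/4-.4,z),4)
for n,a in dict(hL=(40,219,.128),hD=(183,350,.128),hous=(285,45,.038),point=(122,395,.030),pointin=(133,372,.034),
  bra1=(62,128,.0)).items(): print(n,f(*a))
# disc ellipse fit at z=.032 from edge picks
P=np.array([f(*a,.032)[:2] for a in [(200,78),(345,215),(48,215),(95,335),(330,165),(70,135),(320,305)]])
A=np.c_[2*P,np.ones(len(P))];s=np.linalg.lstsq(A,(P**2).sum(1),rcond=None)[0];print("disc",s[:2],np.sqrt(s[2]+s[0]**2+s[1]**2))
for u,v in [(548,345),(578,345),(550,383),(575,383),(563,358),(560,375)]: print(np.round(ray(c,u*.64,v*.64,.06),3),end=" ")
E
```

```text
hL [0.5725 0.2789 0.128 ]
hD [0.4743 0.1683 0.128 ]
hous [0.728 0.105 0.038]
point [0.4435 0.2315 0.03  ]
pointin [0.4617 0.2225 0.034 ]
bra1 [0.6657 0.2942 0.    ]
disc [0.58260434 0.17690063] 0.1210773704889852
[ 0.515 -0.323  0.06 ] [ 0.515 -0.383  0.06 ] [ 0.44  -0.325  0.06 ] [ 0.44  -0.375  0.06 ] [ 0.489 -0.353  0.06 ] [ 0.455 -0.346  0.06 ]
```

```bash
python3 - <<'E'
from h import *
print(rows([.5725,.2785,.24],np.radians(93.6)).tolist())
E
```

```text
[-1.2829, -0.558, 0.1721, -0.0006, -0.0001, -0.1692]
```

Call:
carry_out:
  motion:
    - [-0.68,-0.3,0.1,0,0,0]
    - [-0.68,-0.3,0.1,0,0,0]
    - [-0.68,-0.3,0.1,0,0,0]
    - [-0.68,-0.3,0.1,0,0,0]
    - [-0.68,-0.3,0.1,0,0,0]
  grip: 48

```text
time: 0.6
tool_pos: [0.4497, 0.4245, 0.2612]
tcp_rot: [0.001, 0.235, 0.972, -0.002]
wrist_force: [1.5, 0.2, 0.5]
width: 0.631
finger_force: 0.0
```

Call:
carry_out:
  motion:
    - [-0.603,-0.258,0.072,0,0,-0.169]
    - [-0.603,-0.258,0.072,0,0,-0.169]
    - [-0.603,-0.258,0.072,0,0,-0.169]
    - [-0.603,-0.258,0.072,0,0,-0.169]
    - [-0.603,-0.258,0.072,0,0,-0.169]
    - [-0.603,-0.258,0.072,0,0,-0.169]

```text
time: 1.2
tool_pos: [0.5735, 0.277, 0.2399]
tcp_rot: [-0.001, -0.029, 1.0, -0.0]
wrist_force: [-0.0, 1.1, 0.5]
width: 0.551
finger_force: 0.0
```

```bash
python3 - <<'E'
from h import *
c=imaging.camera_info("wrist");im=imaging.snapshot("wrist");p,R,s=tool()
print(s["time"],p.round(4),np.round(s["joint_positions"],3),R.as_matrix().round(3).tolist(),s["width"])
np.savez("w1.npz",K=c["K"],R=c["R"],t=c["t"])
im=im[:,:,::-1].copy();cv2.imwrite("pics/w1.png",im)
ax=np.array([.579,.1744]);
for X in [[.5725,.2785,.13],[.4743,.1683,.13],[.579,.1744,.144]]: print(proj(c,X).round(1))
cv2.imwrite("pics/w1b.png",cv2.resize(im,(800,600)))
E
```

```text
1.25 [0.5723 0.2791 0.2401] [-0.476  0.454 -0.06   1.684  0.03   1.006  1.086] [[-0.998, -0.061, -0.001], [-0.061, 0.998, 0.0], [0.001, 0.0, -1.0]] 0.5464556662088341
[[259.2 213.5]]
[[100.6  65.8]]
[[114.4 221.3]]
```

View pics/w1b.png

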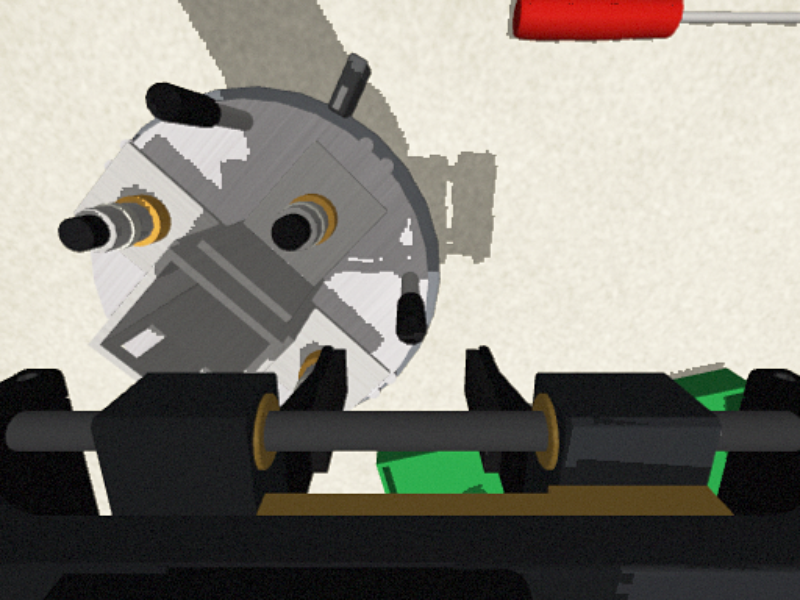

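The wrist view shows the handle_b top at about (411,328)/1.5625, handle_a's at (165,101)/1.5625 and the pointer at (350,85). All match the predictions to within a few pixels.

```bash
python3 - <<'E'
from h import *
c=dict(np.load("w1.npz"));f=lambda u,v,z:ray(c,u*.64,v*.64,z)
b=f(411,328,.13);a=f(165,101,.13);print(a,b,np.linalg.norm(a-b))
m=(a+b)[:2]/2;d=(b-a)[:2];d/=np.linalg.norm(d);n=np.array([d[1],-d[0]]);ax=m+n*.0742;print("axis",ax,[np.degrees(np.arctan2(*(q[:2]-ax)[::-1])) for q in(a,b)])
pt=f(358,62,.034);pi=f(338,108,.030);print("ptr",pt,pi,np.degrees(np.arctan2(*(pt[:2]-ax)[::-1])),np.linalg.norm(pt[:2]-ax))
print(rows([b[0],b[1],.161],np.radians(93.6)).tolist())
E
```

```text
[0.47342807 0.17164423 0.13      ] [0.56935536 0.28126753 0.13      ] 0.14566850518248295
axis [0.57723116 0.17759285] [np.float64(-176.72015402612686), np.float64(94.34421445480204)]
ptr [0.43643156 0.24186805 0.034     ] [0.4625709 0.2295274 0.03     ] 155.46323943029964 0.1547767066357219
[0.0091, 0.0078, 0.2638, 0.0001, -0.0004, -0.0005]
```

Call:
carry_out:
  motion:
    - [0.007,0.006,0.15,0,0,0]
    - [0.007,0.006,0.264,0,0,0]
    - [0.007,0.006,0.264,0,0,0]
    - [0.007,0.006,0.264,0,0,0]

```text
time: 1.65
tool_pos: [0.5697, 0.2824, 0.1618]
tcp_rot: [-0.0, -0.032, 0.999, 0.0]
wrist_force: [0.4, 0.7, -0.1]
width: 0.549
finger_force: 0.0
```

Call:
carry_out:
  motion:
    - [0,0,0,0,0,0]
    - [0,0,0,0,0,0]
    - [0,0,0,0,0,0]
    - [0,0,0,0,0,0]
  grip: 0

```text
time: 2.05
tool_pos: [0.5708, 0.2808, 0.1625]
tcp_rot: [0.001, -0.031, 1.0, 0.0]
wrist_force: [0.4, 0.2, 0.8]
width: 0.275
finger_force: 0.0
```

```bash
python3 - <<'E'
from h import *
p,R,s=tool();print(s["time"],p.round(4),R.as_rotvec().round(3),s["width"],s["finger_force"],s["wrist_force"])
ax=np.array([.578,.176]);v=p[:2]-ax;print("r",np.linalg.norm(v),np.degrees(np.arctan2(v[1],v[0])))
# arc rows: three calls, each relative to previous commanded pose
def arc(tot,n,psi,rr):
    # tool at angle phi from axis, tool y at yaw psi rel. to radial -> shift in tool frame
    y=R.as_matrix()[:2,1];x=R.as_matrix()[:2,0];out=[]
    for k in range(1,n+1):
        a=tot*k/n;w=np.array([[np.cos(a),-np.sin(a)],[np.sin(a),np.cos(a)]])@v-v
        out.append([round(float(w@x/.3),3),round(float(w@y/.3),3),0,0,0,round(-a/np.pi,3)])
    return out
v=v/np.linalg.norm(v)*.105
print(arc(np.radians(-54.6),8,0,0))
E
```

```text
2.05 [0.5708 0.2808 0.1625] [-9.700e-02  3.139e+00  1.000e-03] 0.2745075290468333 0.0 [0.40432456 0.23081318 0.80297017]
r 0.10502048537793404 93.91609975829047
[[-0.042, -0.002, 0, 0, 0, np.float64(0.038)], [-0.083, -0.009, 0, 0, 0, np.float64(0.076)], [-0.123, -0.021, 0, 0, 0, np.float64(0.114)], [-0.161, -0.038, 0, 0, 0, np.float64(0.152)], [-0.197, -0.059, 0, 0, 0, np.float64(0.19)], [-0.23, -0.084, 0, 0, 0, np.float64(0.227)], [-0.26, -0.113, 0, 0, 0, np.float64(0.265)], [-0.286, -0.145, 0, 0, 0, np.float64(0.303)]]
```

Call:
carry_out:
  motion:
    - [0,0,0,0,0,0]
    - [0,0,0,0,0,0]
    - [0,0,0,0,0,0]
    - [0,0,0,0,0,0]
    - [0,0,0,0,0,0]

```text
time: 2.55
tool_pos: [0.571, 0.2796, 0.1619]
tcp_rot: [0.0, -0.031, 1.0, -0.001]
wrist_force: [-1.2, -4.0, 5.1]
width: 0.172
finger_force: 30.3
```

Call:
carry_out:
  motion:
    - [-0.042,-0.002,0,0,0,0.038]
    - [-0.083,-0.009,0,0,0,0.076]
    - [-0.123,-0.021,0,0,0,0.114]
    - [-0.161,-0.038,0,0,0,0.152]
    - [-0.197,-0.059,0,0,0,0.19]
    - [-0.23,-0.084,0,0,0,0.227]
    - [-0.26,-0.113,0,0,0,0.265]
    - [-0.286,-0.145,0,0,0,0.303]

```text
time: 3.35
tool_pos: [0.659, 0.2427, 0.162]
tcp_rot: [-0.0, 0.432, 0.902, 0.0]
wrist_force: [-3.2, -1.7, 5.5]
width: 0.176
finger_force: 30.3
```

```bash
python3 - <<'E'
from h import *
p,R,s=tool();print(s["time"],p.round(4),s["width"],s["finger_force"],np.round(s["wrist_force"],1),np.round(s["joint_positions"],2))
v=p[:2]-[.578,.176];y=R.as_matrix()[:2,1];print("r",np.linalg.norm(v),np.degrees(np.arctan2(v[1],v[0])),np.degrees(np.arctan2(y[1],y[0])))
E
```

```text
3.35 [0.659  0.2427 0.162 ] 0.17643012278254758 30.26191487442702 [-3.2 -1.7  5.5] [-0.54  0.63  0.19  1.59 -0.14  0.93  0.38]
r 0.1049044312465598 39.45141939643489 38.78555036687662
```

Call:
carry_out:
  motion:
    - [-0.042,-0.002,0,0,0,0.038]
    - [-0.083,-0.009,0,0,0,0.076]
    - [-0.123,-0.021,0,0,0,0.114]
    - [-0.161,-0.038,0,0,0,0.152]
    - [-0.197,-0.059,0,0,0,0.19]
    - [-0.23,-0.084,0,0,0,0.227]
    - [-0.26,-0.113,0,0,0,0.265]
    - [-0.286,-0.145,0,0,0,0.303]

```text
time: 4.15
tool_pos: [0.6805, 0.1489, 0.162]
tcp_rot: [0.001, 0.797, 0.604, 0.002]
wrist_force: [1.5, -1.0, 2.4]
width: 0.174
finger_force: 30.2
```

```bash
python3 - <<'E'
from h import *
p,R,s=tool();print(s["time"],p.round(4),s["width"],s["finger_force"],np.round(s["wrist_force"],1),np.round(s["joint_positions"],2))
v=p[:2]-[.578,.176];y=R.as_matrix()[:2,1];print("r",np.linalg.norm(v),np.degrees(np.arctan2(v[1],v[0])),np.degrees(np.arctan2(y[1],y[0])))
E
```

```text
4.15 [0.6805 0.1489 0.162 ] 0.17401391009103095 30.229389863088727 [ 1.5 -1.   2.4] [-0.56  0.65  0.44  1.62 -0.32  0.94 -0.29]
r 0.10596463733733828 -14.795231903912654 -15.748392257787897
```

Smooth so far; this is the last third.

Call:
carry_out:
  motion:
    - [-0.042,-0.002,0,0,0,0.038]
    - [-0.083,-0.009,0,0,0,0.076]
    - [-0.123,-0.021,0,0,0,0.114]
    - [-0.161,-0.038,0,0,0,0.152]
    - [-0.197,-0.059,0,0,0,0.19]
    - [-0.23,-0.084,0,0,0,0.227]
    - [-0.26,-0.113,0,0,0,0.265]
    - [-0.286,-0.145,0,0,0,0.303]

```text
time: 4.95
tool_pos: [0.6155, 0.0764, 0.162]
tcp_rot: [0.001, 0.985, 0.17, 0.002]
wrist_force: [4.9, -0.7, -2.1]
width: 0.172
finger_force: 30.2
```

Call:
carry_out:
  motion:
    - [0,0,0,0,0,0]
    - [0,0,0,0,0,0]
    - [0,0,0,0,0,0]

```text
time: 5.25
tool_pos: [0.6163, 0.0768, 0.162]
tcp_rot: [0.001, 0.985, 0.174, 0.002]
wrist_force: [4.5, -3.7, 2.3]
width: 0.177
finger_force: 30.2
```

```bash
python3 - <<'E'
from h import *
im=imaging.snapshot("wrist")
p,R,s=tool();print(s["time"],p.round(4),s["width"],s["finger_force"],np.round(s["wrist_force"],1),np.round(s["joint_positions"],2))
v=p[:2]-[.578,.176];y=R.as_matrix()[:2,1];print("r",np.linalg.norm(v),np.degrees(np.arctan2(v[1],v[0])),np.degrees(np.arctan2(y[1],y[0])))
E
```

```text
5.3 [0.6164 0.0769 0.162 ] 0.17483167429489369 30.228714065160602 [ 3.8 -4.5  1.5] [-0.68  0.6   0.7   1.82 -0.48  0.89 -0.98]
r 0.10629050920401376 -68.8503593631814 -69.93693177029802
```

Call:
carry_out:
  motion:
    - [0,0,0,0,0,0]
    - [0,0,0,0,0,0]
    - [0,0,0,0,0,0]
    - [0,0,0,0,0,0]
    - [0,0,0,0,0,0]
    - [0,0,0,0,0,0]
  grip: 46

```text
time: 5.9
tool_pos: [0.614, 0.0777, 0.1613]
tcp_rot: [-0.0, 0.985, 0.173, -0.0]
wrist_force: [0.6, -0.7, -0.1]
width: 0.516
finger_force: 0.0
```

Call:
carry_out:
  motion:
    - [0,0,-0.1,0,0,0]
    - [0,0,-0.25,0,0,0]
    - [0,0,-0.35,0,0,0]
    - [0,0,-0.35,0,0,0]
    - [0,0,-0.35,0,0,0]

```text
time: 6.4
tool_pos: [0.6141, 0.0776, 0.2668]
tcp_rot: [-0.0, 0.985, 0.173, 0.0]
wrist_force: [-0.2, 0.3, -0.0]
width: 0.526
finger_force: 0.0
```

```bash
python3 - <<'E'
from h import *
p,R,s=tool();print(s["time"],p.round(4),s["width"],np.round(s["wrist_force"],1))
c=imaging.camera_info("wrist");im=imaging.snapshot("wrist")[:,:,::-1].copy();t=imaging.snapshot("top")[:,:,::-1].copy()
np.savez("w2.npz",K=c["K"],R=c["R"],t=c["t"]);cv2.imwrite("pics/w2.png",im);cv2.imwrite("pics/top2.png",t)
A=cv2.resize(im,(560,420),interpolation=cv2.INTER_AREA)
A=cv2.resize(im[:300],(800,469));cv2.imwrite("pics/w2b.png",A)
E
```

```text
6.4 [0.6141 0.0776 0.2668] 0.52638341185382 [-0.2  0.3 -0. ]
```

View pics/w2b.png

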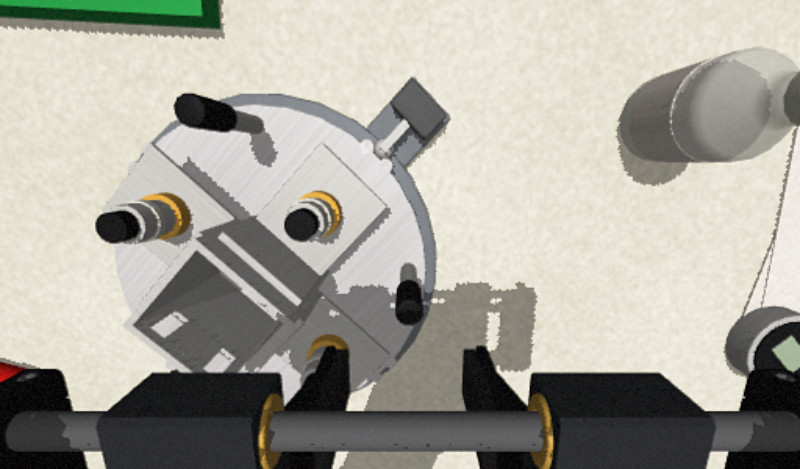

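The wrist view shows the +x shelf pointing at the roller housing (420,108), with the handle tops at about (408,309) and (191,109). Next I measure the detent angle and the bracket.

```bash
python3 - <<'E'
from h import *
c=dict(np.load("w2.npz"));f=lambda u,v,z:ray(c,u*.64,v*.64,z)
b=f(408,310,.13);a=f(191,110,.13);m=(a+b)[:2]/2;d=(b-a)[:2];L=np.linalg.norm(d);d/=L;n=np.array([d[1],-d[0]]);ax=m+n*.0742
ang=lambda q:np.degrees(np.arctan2(*(q[:2]-ax)[::-1]))
print("a,b",a,b,L,"axis",ax,"bare",ang(a)+135-360,ang(b)+225)
# column top rim inner corners / outer? edges direction of +x shelf
e1=f(325,143,.073);e2=f(388,210,.073);d=(e2-e1)[:2];print("shelf edge len",np.linalg.norm(d),"normal deg",np.degrees(np.arctan2(d[1],d[0]))%180+90)
h=[f(*q,.038)[:2] for q in((415,78),(450,118),(390,104))];hd=f(421,110,.038);print("hous",ang(hd),np.linalg.norm(hd[:2]-ax))
print(rows([.49,-.351,.24],np.radians(-90)),rows([.49,-.351,.24],np.radians(90)))
E
```

```text
a,b [0.67632912 0.21144511 0.13      ] [0.61671598 0.07888326 0.13      ] 0.1453491317273685 axis [0.57885039 0.17559639] bare -204.80852436988866 156.38157678927953
shelf edge len 0.055521181692507054 normal deg 153.2622000703139
hous -25.036858299303606 0.15944025062777556
[-8.740e-01  1.203e+00  8.480e-02 -1.000e-04  8.000e-04  1.109e-01] [-8.740e-01  1.203e+00  8.480e-02 -1.100e-03 -2.000e-04 -8.891e-01]
```

```bash
python3 - <<'E'
from h import *
# shift in the present tool frame; turn separately in three calls
a=rows([.58,-.351,.26],np.radians(90));print(a)
p,R,s=tool();
for th in (-.36,-.72):
    R2=R*Ro.from_rotvec([0,0,th*np.pi]);k=-th/.36
    d=np.array([.58,-.351,.26])-p
    print(th,np.round(R2.inv().apply(d*(.36 if th==-.36 else .24))/.3,3))
print(np.round(R.inv().apply(d*.4)/.3,3))
E
```

```text
[-5.9220e-01  1.3054e+00  1.7300e-02 -1.1000e-03 -2.0000e-04 -8.8910e-01]
-0.36 [-0.516  0.007  0.006]
-0.72 [-0.151 -0.309  0.004]
[-0.237  0.522  0.007]
```

Call:
carry_out:
  motion:
    - [-0.237,0.522,0,0,0,-0.36]
    - [-0.237,0.522,0,0,0,-0.36]
    - [-0.237,0.522,0,0,0,-0.36]
    - [-0.237,0.522,0,0,0,-0.36]
    - [-0.237,0.522,0,0,0,-0.36]
    - [-0.237,0.522,0,0,0,-0.36]
    - [-0.237,0.522,0,0,0,-0.36]
    - [-0.237,0.522,0,0,0,-0.36]
  grip: 60

```text
time: 7.3
tool_pos: [0.5999, -0.0939, 0.2646]
tcp_rot: [-0.001, 0.737, 0.676, -0.001]
wrist_force: [0.8, -0.4, 0.1]
width: 0.693
finger_force: 0.0
```

Call:
carry_out:
  motion:
    - [-0.516,0.007,0.01,0,0,-0.36]
    - [-0.516,0.007,0.01,0,0,-0.36]
    - [-0.516,0.007,0.01,0,0,-0.36]
    - [-0.516,0.007,0.01,0,0,-0.36]
    - [-0.516,0.007,0.01,0,0,-0.36]
    - [-0.516,0.007,0.01,0,0,-0.36]
    - [-0.516,0.007,0.01,0,0,-0.36]
    - [-0.516,0.007,0.01,0,0,-0.36]

```text
time: 8.1
tool_pos: [0.5879, -0.2481, 0.2614]
tcp_rot: [-0.002, 0.261, 0.965, 0.0]
wrist_force: [0.3, 0.1, -0.1]
width: 0.688
finger_force: 0.0
```

Call:
carry_out:
  motion:
    - [-0.151,-0.309,0.01,0,0,-0.169]
    - [-0.151,-0.309,0.01,0,0,-0.169]
    - [-0.151,-0.309,0.01,0,0,-0.169]
    - [-0.151,-0.309,0.01,0,0,-0.169]
    - [-0.151,-0.309,0.01,0,0,-0.169]
    - [-0.151,-0.309,0.01,0,0,-0.169]

```text
time: 8.7
tool_pos: [0.5804, -0.3506, 0.259]
tcp_rot: [-0.001, 0.001, 1.0, 0.001]
wrist_force: [0.2, 0.3, -0.7]
width: 0.688
finger_force: 0.0
```

```bash
python3 - <<'E'
from h import *
p,R,s=tool();print(s["time"],p.round(4),R.as_matrix().round(3).tolist(),np.round(s["joint_positions"],2))
c=imaging.camera_info("wrist");im=imaging.snapshot("wrist")[:,:,::-1].copy()
np.savez("w3.npz",K=c["K"],R=c["R"],t=c["t"]);cv2.imwrite("pics/w3.png",im)
print(proj(c,[.48,-.351,.06]))
cv2.imwrite("pics/w3b.png",cv2.resize(im,(800,600),interpolation=cv2.INTER_CUBIC))
E
```

```text
8.7 [ 0.5804 -0.3506  0.259 ] [[-1.0, 0.002, -0.002], [0.002, 1.0, 0.002], [0.002, 0.002, -1.0]] [ 0.36  0.5   0.18  1.57 -0.1   1.08  2.13]
[[256.7562521   82.78426084]]
```

View pics/w3b.png

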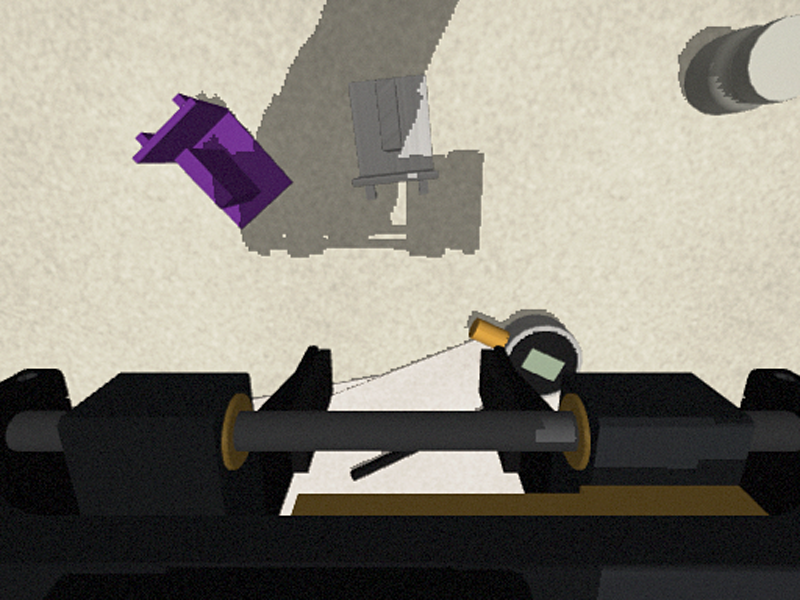

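The wrist view shows the grey bracket. The back plate's rear top edge runs from (352,183) to (438,174), the rear shelf corners are at (349,83) and (424,75), and the hooks point down-image (+x world).

```bash
python3 - <<'E'
from h import *
c=dict(np.load("w3.npz"));f=lambda u,v,z:ray(c,u*.64,v*.64,z)[:2]
p1,p2=f(352,184,.058),f(438,175,.058);s1,s2=f(349,83,.005),f(424,75,.005)
e=p2-p1;e2=s2-s1;print("widths",np.linalg.norm(e),np.linalg.norm(e2),"ang",np.degrees(np.arctan2(e[1],e[0]))-90,np.degrees(np.arctan2(e2[1],e2[0]))-90)
pm=(p1+p2)/2;sm=(s1+s2)/2;d=pm-sm;L=np.linalg.norm(d);a=np.arctan2(d[1],d[0]);print("len",L,np.degrees(a));
print("grip from plate",pm-.040*d/L,"from shelf",sm+.030*d/L)
g=((pm-.040*d/L)+(sm+.030*d/L))/2
for z in (.16,.096): print(rows([*g,z],a+np.pi/2).tolist())
E
```

```text
widths 0.05549887088939022 0.053671366622048806 ang 5.725080852958726 5.488319223409363
len 0.06726955385200517 5.648375092666601
grip from plate [ 0.47023762 -0.35910428] from shelf [ 0.47295481 -0.35883554]
[0.3628, -0.0291, 0.3316, 0.0004, -0.0005, -0.0318]
[0.3625, -0.0293, 0.545, 0.0004, -0.0005, -0.0318]
```

Call:
carry_out:
  motion:
    - [0.363,-0.029,0.2,0,0,-0.032]
    - [0.363,-0.029,0.2,0,0,-0.032]
    - [0.363,-0.029,0.25,0,0,-0.032]
    - [0.363,-0.029,0.35,0,0,-0.032]
    - [0.363,-0.029,0.48,0,0,-0.032]
    - [0.363,-0.029,0.545,0,0,-0.032]
    - [0.363,-0.029,0.545,0,0,-0.032]
    - [0.363,-0.029,0.545,0,0,-0.032]

```text
time: 9.55
tool_pos: [0.4722, -0.3597, 0.0972]
tcp_rot: [-0.0, -0.05, 0.999, -0.0]
wrist_force: [-0.0, 0.4, 0.4]
width: 0.688
finger_force: 0.0
```

Call:
carry_out:
  motion:
    - [0,0,0,0,0,0]
    - [0,0,0,0,0,0]
    - [0,0,0,0,0,0]
    - [0,0,0,0,0,0]
    - [0,0,0,0,0,0]
    - [0,0,0,0,0,0]
    - [0,0,0,0,0,0]
    - [0,0,0,0,0,0]
  grip: 0

```text
time: 10.35
tool_pos: [0.4718, -0.3599, 0.0969]
tcp_rot: [-0.0, -0.05, 0.999, -0.0]
wrist_force: [0.6, -0.2, 0.2]
width: 0.137
finger_force: 30.0
```

Call:
carry_out:
  motion:
    - [0,0,0,0,0,0]
    - [0,0,0,0,0,0]
    - [0,0,0,0,0,0]
    - [0,0,0,0,0,0]

```text
time: 10.75
tool_pos: [0.4718, -0.3599, 0.0969]
tcp_rot: [-0.0, -0.05, 0.999, -0.0]
wrist_force: [0.1, -0.9, 0.9]
width: 0.136
finger_force: 30.0
```

```bash
python3 - <<'E'
from h import *
p,R,s=tool();y=R.as_matrix()[:2,1];print(s["time"],p.round(4),np.degrees(np.arctan2(y[1],y[0])),s["width"],s["finger_force"],np.round(s["joint_positions"],2))
E
```

```text
10.75 [ 0.4718 -0.3599  0.0969] 95.71752607977135 0.13584195942340827 29.998724344186485 [ 0.48  0.57  0.14  1.9  -0.12  0.68  2.36]
```

Gripped (11.8 mm opening). Next I lift and go to a viewpoint beyond the column, already at the final yaw, to measure the column top and slots.

```bash
python3 - <<'E'
from h import *
p,R,s=tool();y=np.radians(65.4);P=np.array([.6787,.1302,.31])
mid=np.array([.55,-.13,.31])
print(rows(mid,y)); 
x=np.array([np.cos(y-np.pi/2),np.sin(y-np.pi/2)]);Y=np.array([np.cos(y),np.sin(y)]);d=(P-mid)[:2]/.3;print(d@-x,d@Y)
E
```

```text
[-0.3359  0.7366 -0.7104 -0.      0.      0.1684]
-0.029008083627337665 0.9671952451265361
```

Call:
carry_out:
  motion:
    - [0,0,-0.1,0,0,0]
    - [0,0,-0.25,0,0,0]
    - [0,0,-0.4,0,0,0]
    - [-0.03,0.07,-0.56,0,0,0.03]
    - [-0.1,0.2,-0.65,0,0,0.08]
    - [-0.16,0.35,-0.71,0,0,0.12]
    - [-0.22,0.5,-0.71,0,0,0.168]
    - [-0.28,0.62,-0.71,0,0,0.168]

```text
time: 11.55
tool_pos: [0.5366, -0.165, 0.3106]
tcp_rot: [0.0, 0.214, 0.977, 0.0]
wrist_force: [1.0, -0.3, -1.8]
width: 0.133
finger_force: 30.0
```

Call:
carry_out:
  motion:
    - [0,0,0,0,0,0]
    - [0,0,0,0,0,0]

```text
time: 11.75
tool_pos: [0.5369, -0.1645, 0.3093]
tcp_rot: [-0.001, 0.21, 0.978, 0.0]
wrist_force: [-1.4, -0.6, -3.1]
width: 0.131
finger_force: 30.0
```

```bash
python3 - <<'E'
from h import *
p,R,s=tool();y=R.as_matrix()[:2,1];print(s["time"],p.round(4),np.degrees(np.arctan2(y[1],y[0])),s["width"],s["finger_force"],np.round(s["wrist_force"],1),np.round(s["joint_positions"],2))
print(rows([.6787,.1302,.31],np.radians(65.4)))
E
```

```text
11.75 [ 0.5369 -0.1645  0.3093] 65.71817148189729 0.13092858073238972 29.997190629171495 [-1.4 -0.6 -3.1] [ 0.06  0.27  0.2   1.8  -0.06  1.09  1.43]
[-2.6900e-02  1.0899e+00 -2.5000e-03 -1.0000e-04 -5.0000e-04  1.8000e-03]
```

Call:
carry_out:
  motion:
    - [-0.01,0.15,0,0,0,0]
    - [-0.025,0.3,0,0,0,0]
    - [-0.025,0.45,0,0,0,0]
    - [-0.025,0.6,0,0,0,0]
    - [-0.025,0.75,0,0,0,0]
    - [-0.025,0.9,0,0,0,0]
    - [-0.025,1.0,0,0,0,0]
    - [-0.025,1.0,0,0,0,0]

```text
time: 12.55
tool_pos: [0.6689, 0.108, 0.3085]
tcp_rot: [-0.001, 0.21, 0.978, 0.001]
wrist_force: [-0.7, 0.8, -1.6]
width: 0.137
finger_force: 30.0
```

Call:
carry_out:
  motion:
    - [0,0.09,0,0,0,0]
    - [0,0.09,0,0,0,0]
    - [0,0.09,0,0,0,0]

```text
time: 12.85
tool_pos: [0.6793, 0.1259, 0.3091]
tcp_rot: [-0.001, 0.213, 0.977, -0.001]
wrist_force: [-0.3, -1.3, -1.6]
width: 0.137
finger_force: 30.0
```

```bash
python3 - <<'E'
from h import *
p,R,s=tool();y=R.as_matrix()[:2,1];print(s["time"],p.round(4),np.degrees(np.arctan2(y[1],y[0])))
c=imaging.camera_info("wrist");im=imaging.snapshot("wrist")[:,:,::-1].copy()
np.savez("w4.npz",K=c["K"],R=c["R"],t=c["t"]);cv2.imwrite("pics/w4.png",im)
q=proj(c,[.579,.1755,.144])[0];print(q)
cv2.imwrite("pics/w4b.png",cv2.resize(im,(800,600),interpolation=cv2.INTER_CUBIC))
E
```

```text
12.85 [0.6793 0.1259 0.3091] 65.37558956618187
[262.28752967  66.16115152]
```

View pics/w4b.png

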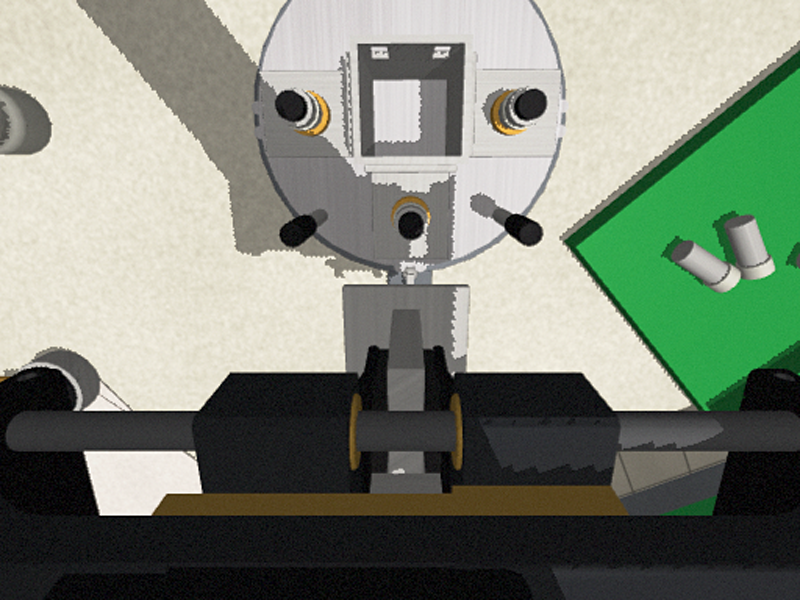

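The view is clear. The column opening spans (358..465, 44..156), the slots are at (380,51) and (442,51), and the bracket shelf spans 343..468. I'll measure the column against the held bracket in this same picture.

```bash
python3 - <<'E'
from h import *
c=dict(np.load("w4.npz"));f=lambda u,v,z:ray(c,u*.64,v*.64,z)
p=np.array([.6793,.1259]);yy=np.radians(65.38);Y=np.array([np.cos(yy),np.sin(yy)]);X=np.array([Y[1],-Y[0]])*-1
fr=lambda q:np.round([(q[:2]-p)@X*1e3,(q[:2]-p)@Y*1e3],1)
for n,(u,v,z) in dict(rimTL=(358,44,.144),rimTR=(465,44,.144),rimBL=(360,156,.144),rimBR=(464,156,.144),slotL=(380,51,.13),slotR=(442,51,.13),hb=(291,235,.13),ha=(529,233,.13),
  sL=(343,286,.217),sR=(468,286,.217),ribL=(392,311,.276),ribR=(419,311,.276),sensL=(291,106,.131),sensR=(530,104,.131)).items(): print(n,fr(f(u,v,z)))
g=cv2.cvtColor(cv2.imread("pics/w4.png"),cv2.COLOR_BGR2GRAY).astype(int)
print(g[70,215:310]);print(g[31,225:300]);print(g[190,210:310])
E
```

```text
rimTL [140.1 -23.6]
rimTR [140.2  31.7]
rimBL [ 84.9 -24.2]
rimBR [85.  33.4]
slotL [139.8 -13. ]
slotR [139.8  20.9]
hb [ 38.5 -69.5]
ha [40.  76.9]
sL [ 30.9 -25.8]
sR [31.  28.3]
ribL [40.1 -2.7]
ribR [40.1  5.4]
sensL [111.9 -63.7]
sensR [113.   71.1]
[213 210 213 215 207 114 122 136 131 121 178 224 220 222 213 111  85  83
  87  86  85  84  75  98 194 229 226 220 221 221 225 222 219 220 221 224
 221 223 223 226 223 223 223 220 224 225 224 223 220 223 225 227 226 216
 123 124 128 132 123 126 123 124 127 127 121 123 125 124 130 121  93  67
  73  70  69  69  72  72  72  67  84 162 230 223 221 222 214 213 207 217
 217 220 220 216 114]
[212 210 211 177  75  82  75  81  82  78  78  82 153 224 225 225 226 221
 225 226 221 218 211  71  67  79  79  84  76  68  75  79  77  83  81  83
  74  80  82  78  81  67  84  81  80  81  76  73  77  80  79  76 102 201
 227 223 219 220 220 218 216 222 217  99  70  71  79  80  81  67  65  67
 129 227 218]
[230 232 225 225 227 232 233 231 228 127 114 118 120 116 118 116 113 116
 113 114 113 116 116 115 115 112 116 116 118 111 112 112 117 111 113 117
 116 112 114 118 114 112 111 112 112 114 111 110 111 107 114 111 116 117
 115 117 110 112 115 111 113 115 112 112 112 115 119 116 109 115 111 112
 113 109 111 107 111 110 112 113 109 127 218 211 211 212 210 208 211 200
 173 236 233 233 233 232 232 229 232 231]
```

Camera and kinematics agree: lateral offset is about +2.7 mm and the axis is 112 mm along tool x. I cross over the column at height to the standoff, 130 mm out on the bare side.

Call:
carry_out:
  motion:
    - [0.12,0.009,0,0,0,-0.002]
    - [0.25,0.009,0,0,0,-0.002]
    - [0.4,0.009,0,0,0,-0.002]
    - [0.55,0.009,0,0,0,-0.002]
    - [0.7,0.009,0,0,0,-0.002]
    - [0.8,0.009,0,0,0,-0.002]
    - [0.807,0.009,0,0,0,-0.002]
    - [0.807,0.009,0,0,0,-0.002]

```text
time: 13.7
tool_pos: [0.4603, 0.2295, 0.3105]
tcp_rot: [0.001, 0.21, 0.978, 0.0]
wrist_force: [0.3, -0.9, -0.5]
width: 0.136
finger_force: 30.0
```

Call:
carry_out:
  motion:
    - [0,0,0.15,0,0,0]
    - [0,0,0.3,0,0,0]
    - [0,0,0.4,0,0,0]
    - [0,0,0.428,0,0,0]
    - [0,0,0.428,0,0,0]
    - [0,0,0.428,0,0,0]
    - [0,0,0.428,0,0,0]

```text
time: 14.4
tool_pos: [0.4617, 0.2313, 0.1834]
tcp_rot: [0.001, 0.21, 0.978, 0.001]
wrist_force: [0.6, 1.3, -1.4]
width: 0.135
finger_force: 30.0
```

```bash
cat > st.py <<'E'
from h import *
p,R,s=tool();y=R.as_matrix()[:2,1];print(s["time"],p.round(4),np.degrees(np.arctan2(y[1],y[0])).round(2),round(s["width"],3),s["finger_force"].__round__(1))
u=np.radians(155.75);X=np.array([np.cos(u),np.sin(u)]);Y=np.array([X[1],-X[0]])
ax=np.array([.6793,.1259])+.112*np.array([-.9091,.4166])+.0027*np.array([.4166,.9091])
v=p[:2]-ax;F=np.array(s["wrist_force"]);print("out",(v@X*1e3).round(1),"lat",(v@Y*1e3).round(1),"F out,lat,z",(F[:2]@X).round(1),(F[:2]@Y).round(1),F[2].round(1),"axis",ax)
E
python3 st.py
```

```text
14.4 [0.4617 0.2313 0.1834] 65.8 0.135 30.0
out 129.7 lat 3.3 F out,lat,z -0.0 1.4 -1.4 axis [0.57860562 0.17501377]
```

Call:
carry_out:
  motion:
    - [0,-0.006,0.006,0,0,0]
    - [0,-0.006,0.006,0,0,0]

```text
time: 14.6
tool_pos: [0.4596, 0.2291, 0.1804]
tcp_rot: [0.0, 0.209, 0.978, 0.0]
wrist_force: [-0.1, 0.1, -2.4]
width: 0.139
finger_force: 30.0
```

```bash
python3 st.py; python3 -c "
from h import *
for i in range(3): imaging.snapshot('top')
"; python3 st.py; python3 -c "
from h import *
imaging.snapshot('top')
"; python3 st.py
```

```text
14.6 [0.4596 0.2291 0.1804] 65.83 0.139 30.0
out 130.7 lat 0.5 F out,lat,z 0.1 0.0 -2.4 axis [0.57860562 0.17501377]
14.75 [0.4595 0.2294 0.1801] 65.84 0.133 30.0
out 130.9 lat 0.7 F out,lat,z 0.2 -0.4 -1.7 axis [0.57860562 0.17501377]
14.8 [0.4595 0.2294 0.18  ] 65.85 0.139 30.0
out 130.9 lat 0.6 F out,lat,z 1.1 -0.5 -1.5 axis [0.57860562 0.17501377]
```

Call:
carry_out:
  motion:
    - [-0.06,-0.002,0,0,0,0]
    - [-0.12,-0.002,0,0,0,0]
    - [-0.15,-0.002,0,0,0,0]
    - [-0.15,-0.002,0,0,0,0]
    - [-0.15,-0.002,0,0,0,0]

```text
time: 15.3
tool_pos: [0.5, 0.2103, 0.1795]
tcp_rot: [-0.001, 0.209, 0.978, -0.0]
wrist_force: [-0.3, 0.3, -1.9]
width: 0.135
finger_force: 30.0
```

Call:
carry_out:
  motion:
    - [-0.008,0,0,0,0,0]
    - [-0.016,0,0,0,0,0]
    - [-0.024,0,0,0,0,0]
    - [-0.024,0,0,0,0,0]

```text
time: 15.7
tool_pos: [0.5071, 0.2073, 0.1798]
tcp_rot: [0.0, 0.209, 0.978, 0.0]
wrist_force: [0.4, -0.2, -1.5]
width: 0.136
finger_force: 30.0
```

```bash
python3 st.py
```

```text
15.7 [0.5071 0.2073 0.1798] 65.83 0.136 30.0
out 78.5 lat 0.1 F out,lat,z -0.4 -0.0 -1.5 axis [0.57860562 0.17501377]
```

Call:
carry_out:
  motion:
    - [-0.008,0,0,0,0,0]
    - [-0.014,0,0,0,0,0]
    - [-0.02,0,0,0,0,0]
    - [-0.02,0,0,0,0,0]

```text
time: 16.1
tool_pos: [0.5125, 0.2049, 0.1797]
tcp_rot: [-0.0, 0.209, 0.978, 0.0]
wrist_force: [0.3, -0.3, -2.1]
width: 0.137
finger_force: 30.0
```

```bash
python3 st.py
```

```text
16.1 [0.5125 0.2049 0.1797] 65.83 0.137 30.0
out 72.5 lat 0.1 F out,lat,z -0.4 -0.2 -2.1 axis [0.57860562 0.17501377]
```

Hooks are in the slots with no force. I ease in until the plate touches.

Call:
carry_out:
  motion:
    - [-0.004,0,0,0,0,0]
    - [-0.007,0,0,0,0,0]
    - [-0.007,0,0,0,0,0]

```text
time: 16.4
tool_pos: [0.5128, 0.2048, 0.1795]
tcp_rot: [-0.002, 0.209, 0.978, -0.0]
wrist_force: [-4.2, 2.5, 0.9]
width: 0.133
finger_force: 30.0
```

```bash
python3 st.py
```

```text
16.4 [0.5128 0.2048 0.1795] 65.88 0.133 30.0
out 72.2 lat 0.1 F out,lat,z 4.8 0.5 0.9 axis [0.57860562 0.17501377]
```

Call:
carry_out:
  motion:
    - [0.009,0,0,0,0,0]
    - [0.009,0,0.012,0,0,0]
    - [0.009,0,0.024,0,0,0]
    - [0.009,0,0.033,0,0,0]
    - [0.009,0,0.033,0,0,0]

```text
time: 16.9
tool_pos: [0.5117, 0.2049, 0.1692]
tcp_rot: [-0.0, 0.209, 0.978, -0.0]
wrist_force: [-0.3, -0.5, -2.5]
width: 0.131
finger_force: 30.0
```

```bash
python3 st.py
```

```text
16.9 [0.5117 0.2049 0.1692] 65.83 0.131 30.0
out 73.3 lat -0.3 F out,lat,z 0.1 -0.6 -2.5 axis [0.57860562 0.17501377]
```

Call:
carry_out:
  motion:
    - [0,0,0.008,0,0,0]
    - [0,0,0.016,0,0,0]
    - [0,0,0.022,0,0,0]
    - [0,0,0.022,0,0,0]

```text
time: 17.3
tool_pos: [0.512, 0.2052, 0.1639]
tcp_rot: [0.0, 0.209, 0.978, 0.0]
wrist_force: [-2.2, -0.7, 4.3]
width: 0.135
finger_force: 30.0
```

```bash
python3 st.py
```

```text
17.3 [0.512  0.2052 0.1639] 65.83 0.135 30.0
out 73.1 lat 0.2 F out,lat,z 1.7 -1.5 4.3 axis [0.57860562 0.17501377]
```

Call:
carry_out:
  motion:
    - [0,0,0.006,0,0,0]
    - [0,0,0.012,0,0,0]
    - [0,0,0.012,0,0,0]

```text
time: 17.6
tool_pos: [0.5113, 0.2059, 0.1617]
tcp_rot: [-0.001, 0.209, 0.978, 0.0]
wrist_force: [-6.5, -1.2, 15.9]
width: 0.134
finger_force: 30.0
```

```bash
python3 st.py
```

```text
17.6 [0.5113 0.2059 0.1617] 65.85 0.134 30.0
out 74.1 lat 0.5 F out,lat,z 5.4 -3.7 15.9 axis [0.57860562 0.17501377]
```

Call:
carry_out:
  motion:
    - [0,0,-0.008,0,0,0]
    - [0,0,-0.008,0,0,0]

```text
time: 17.8
tool_pos: [0.5112, 0.2057, 0.1622]
tcp_rot: [-0.0, 0.209, 0.978, 0.0]
wrist_force: [-3.0, 1.2, 1.2]
width: 0.135
finger_force: 30.0
```

Call:
carry_out:
  motion:
    - [0,0,0,0,0,0]
    - [0,0,0,0,0,0]
    - [0,0,0,0,0,0]
    - [0,0,0,0,0,0]
    - [0,0,0,0,0,0]
  grip: 40

```text
time: 18.3
tool_pos: [0.5119, 0.2051, 0.162]
tcp_rot: [0.0, 0.209, 0.978, 0.0]
wrist_force: [-0.1, 0.4, -0.1]
width: 0.435
finger_force: 0.0
```

Call:
carry_out:
  motion:
    - [0,0,-0.06,0,0,0]
    - [0,0,-0.15,0,0,0]
    - [0,0,-0.3,0,0,0]
    - [-0.15,0,-0.4,0,0,0]
    - [-0.3,0,-0.48,0,0,0]
    - [-0.45,0,-0.48,0,0,0]
    - [-0.6,0,-0.48,0,0,0]
    - [-0.6,0,-0.48,0,0,0]

```text
time: 19.1
tool_pos: [0.6804, 0.126, 0.305]
tcp_rot: [0.002, 0.213, 0.977, -0.002]
wrist_force: [-0.8, 0.5, -0.7]
width: 0.459
finger_force: 0.0
```

```bash
python3 - <<'E'
from h import *
p,R,s=tool();print(s["time"],p.round(4))
c=imaging.camera_info("wrist");im=imaging.snapshot("wrist")[:,:,::-1].copy();t=imaging.snapshot("top")[:,:,::-1].copy()
np.savez("w5.npz",K=c["K"],R=c["R"],t=c["t"]);cv2.imwrite("pics/w5.png",im);cv2.imwrite("pics/top5.png",t)
a=np.array([.5786,.1750]);u=np.array([-.9117,.4108]);n=np.array([.4108,.9117])
for d,l,z in [(67-.0,0,.132),(52,0,.132),(92,6,.132),(92,-6,.132),(32.5,28,.126),(32.5,-28,.126),(102,28,.073),(102,-28,.073)]: print(d,l,z,(proj(c,[*(a+(d*u+l*n)/1e3),z])[0]/.64).round(0))
cv2.imwrite("pics/w5b.png",cv2.resize(im,(800,600),interpolation=cv2.INTER_CUBIC))
E
```

```text
19.1 [0.6804 0.126  0.305 ]
67.0 0 0.132 [407. -43.]
52 0 0.132 [408.  -8.]
92 6 0.132 [ 420. -104.]
92 -6 0.132 [ 395. -104.]
32.5 28 0.126 [459.  37.]
32.5 -28 0.126 [356.  38.]
102 28 0.073 [453. -70.]
102 -28 0.073 [361. -69.]
```

View pics/w5b.png

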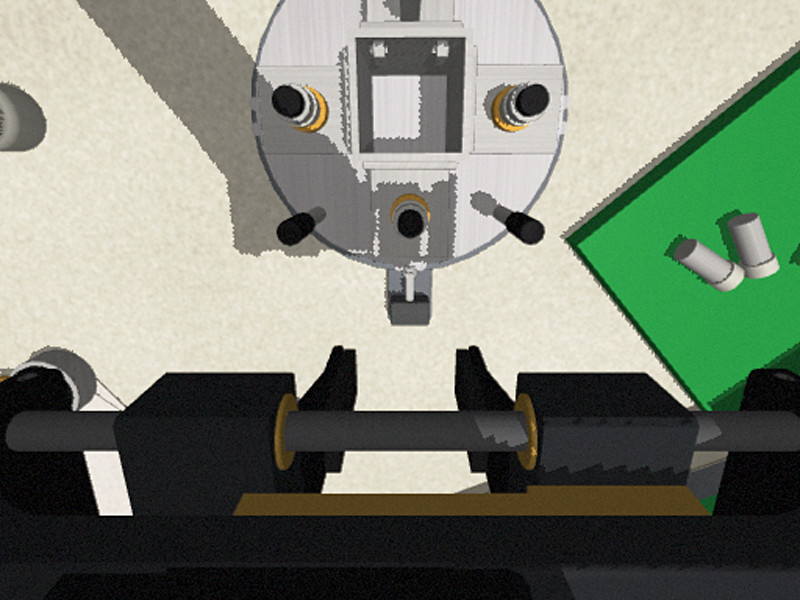

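The hooks show inside both slots at (380,50) and (442,50), the table is aligned with the housing, and nothing else has moved. I check seating with a light push on the rib top using closed fingers; when home it should touch at TCP z ≈ 0.202.

Call:
carry_out:
  motion:
    - [0.12,0,0,0,0,0]
    - [0.25,0,0,0,0,0]
    - [0.38,0,0,0,0,0]
    - [0.5,0,0.05,0,0,0]
    - [0.575,0,0.15,0,0,0]
    - [0.575,0,0.28,0,0,0]
    - [0.575,0,0.31,0,0,0]
    - [0.575,0,0.31,0,0,0]
  grip: 0

```text
time: 20.0
tool_pos: [0.5174, 0.2023, 0.2122]
tcp_rot: [-0.001, 0.209, 0.978, -0.001]
wrist_force: [0.0, 0.5, 0.3]
width: 0.007
finger_force: 0.0
```

Call:
carry_out:
  motion:
    - [0,0,0,0,0,0]
    - [0,0,0.01,0,0,0]
    - [0,0,0.02,0,0,0]
    - [0,0,0.028,0,0,0]
    - [0,0,0.028,0,0,0]

```text
time: 20.5
tool_pos: [0.5186, 0.2019, 0.2045]
tcp_rot: [-0.0, 0.209, 0.978, -0.0]
wrist_force: [0.2, 0.6, 0.1]
width: 0.005
finger_force: 0.0
```

```bash
python3 st.py
```

```text
20.5 [0.5186 0.2019 0.2045] 65.82 0.005 0.0
out 65.8 lat -0.1 F out,lat,z 0.1 0.6 0.1 axis [0.57860562 0.17501377]
```

Call:
carry_out:
  motion:
    - [0,0,0.006,0,0,0]
    - [0,0,0.012,0,0,0]
    - [0,0,0.018,0,0,0]
    - [0,0,0.018,0,0,0]

```text
time: 20.9
tool_pos: [0.5188, 0.2022, 0.2003]
tcp_rot: [0.0, 0.209, 0.978, 0.0]
wrist_force: [-2.3, -1.1, 8.1]
width: 0.007
finger_force: 3.8
```

```bash
python3 st.py
```

```text
20.9 [0.5188 0.2022 0.2003] 65.84 0.007 3.8
out 65.8 lat 0.3 F out,lat,z 1.6 -1.9 8.1 axis [0.57860562 0.17501377]
```

Contact is at 0.200–0.202, so the bracket is home. One slightly firmer push, then I retreat.

Call:
carry_out:
  motion:
    - [0,0,0.008,0,0,0]
    - [0,0,0.008,0,0,0]
    - [0,0,0.008,0,0,0]

```text
time: 21.2
tool_pos: [0.5187, 0.2025, 0.1999]
tcp_rot: [0.0, 0.209, 0.978, 0.001]
wrist_force: [-6.8, -1.7, 20.1]
width: 0.006
finger_force: 10.1
```

Call:
carry_out:
  motion:
    - [0,0,-0.03,0,0,0]
    - [0,0,-0.15,0,0,0]
    - [0,0,-0.3,0,0,0]
    - [0,0,-0.4,0,0,0]
    - [0,0,-0.4,0,0,0]
    - [0,0,-0.4,0,0,0]

```text
time: 21.8
tool_pos: [0.5186, 0.2021, 0.3171]
tcp_rot: [0.0, 0.209, 0.978, 0.0]
wrist_force: [-0.7, -0.2, -0.4]
width: 0.006
finger_force: 0.0
```

```bash
python3 st.py; python3 -c "
from h import *
print(close_job())"
```

```text
21.8 [0.5186 0.2021 0.3171] 65.84 0.006 0.0
out 65.8 lat 0.1 F out,lat,z 0.5 -0.5 -0.4 axis [0.57860562 0.17501377]Traceback (most recent call last):
  File "<string>", line 3, in <module>
    print(close_job())
          ^^^^^^^^^
NameError: name 'close_job' is not defined
```

```bash
python3 -c "
from plant import close_job
print(close_job())"
```

```text
the job is handed in; nothing more can be done
None
```

The stand is turned so its bare side faces the pointer in the detent. The steel bracket hangs fully home in both slots and is released, and the job was handed in after about 22 s of the 72 s allowed.

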